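# Sort the counter's odds and ends into the three trays

### The job

Sort the things lying along the front of the counter into the trays where they belong: the orange staples box and the yellow glue stick go in the blue tray, the black torch and the brass padlock in the yellow tray, and the date stamp in the green tray. Everything must rest on the floor of its tray and not on the rim or on another thing: the glue stick and the stamp standing upright, the staples box, torch and padlock lying flat as they lay before. Leave the gold-lidded clip tin where it stands.

Things in the scene. Friction and masses are not known exactly. Their poses are not given: they have to be found in the camera images.
- staples_box_mid (a point): orange card box of staples lying flat, 47 mm along its own x, 86 mm along its own y, 27 mm high. The point is its centre, 13 mm above its underside; z up. Plain to pinch across its 47 mm width.
- glue_stick_mid (a point): yellow glue stick standing upright, round, 26 mm in diameter, 90 mm tall. The point is its centre, 45 mm above its foot; z up, along its axis.
- torch_mid (a point): black pocket torch lying on its side, 106 mm long along its own y, 32 mm at its widest and 32 mm high. The point is its middle, 14 to 16 mm above the surface it lies on (it rests level to within 3 degrees); z starts up. Plain to pinch across its barrel near the middle.
- padlock_mid (a point): brass padlock lying flat, 19 mm thick; its body is 36 mm along its own x and 42 mm along its own y, and the shackle sticks out 28 mm farther at the +x end. The point is the centre of the body (not of the shackle), 9.5 mm above its underside; z up. Pinch the body across its 42 mm.
- date_stamp_mid (a point): date stamp with a dark brown turned knob on a pale wooden foot, standing upright, 66 mm tall. Foot 22 mm along its own x (knob 30 mm), 52 mm along its own y, 19 mm high; the knob is round, at most 30 mm in diameter, from 19 to 66 mm up. The point is its centre, 33 mm above its underside; z up. Pinch the knob about 48 mm up, from any side.
- tray_blue: open blue plastic sorting tray, fixed to the counter (it cannot be pushed), for desk supplies (staples box, glue stick). Outer 168 mm along its own x by 148 mm along its own y, 22 mm high; walls and floor 4 mm thick, so inside 160 x 140 mm and 18 mm deep, inner floor 4 mm above the counter. Origin: centre of its underside, at counter height; x points away from the robot within 0.08 rad, z up.
- tray_yellow: open yellow plastic sorting tray, fixed to the counter (it cannot be pushed), for the locking-up kit (torch, padlock). Outer 168 mm along its own x by 148 mm along its own y, 22 mm high; walls and floor 4 mm thick, so inside 160 x 140 mm and 18 mm deep, inner floor 4 mm above the counter. Origin: centre of its underside, at counter height; x points away from the robot within 0.08 rad, z up.
- tray_green: open green plastic sorting tray, fixed to the counter (it cannot be pushed), for stamping (date stamp). Outer 168 mm along its own x by 148 mm along its own y, 22 mm high; walls and floor 4 mm thick, so inside 160 x 140 mm and 18 mm deep, inner floor 4 mm above the counter. Origin: centre of its underside, at counter height; x points away from the robot within 0.08 rad, z up.
- clip_tin_mid (a point): round clip tin with a gold lid, 64 mm in diameter, 28 mm high, standing loose beside the other things; it is not to be sorted. The point is its centre, 14 mm above its underside. Behind it and to the right of the trays stands a fixed white paper sorter, 240 mm high (x 0.44 to 0.79, y -0.56 to -0.24 m): swing round its front, or high over it.

How it is judged:
By the outcome, as a careful person would: the job done as asked, in the order asked, and still so for the second after the job is handed in, with the robot touching nothing.
It also fails if it takes over 120 s, if anything falls off the work surface, if the arm or the gripper's body presses on something with over 40 N, if the wrist force passes 120 N, or if a joint passes its speed limit or range.

### The arm

A 6-joint arm with a two-finger parallel gripper is mounted at the origin on a cart in front of the work surface, level with it; the furniture and walls round the work are solid. World frame = base frame: x ahead of the robot, y to its left, z up, the work surface at z = 0. Lengths are in mm, angles in rad, forces in N, time in s.
With the tool pointing down it reaches from about 275 to 725 mm from the base axis. Payload 5.6 kg.
Tool frame: the origin (TCP) lies at the very end of the fingers, on their centre line; the grasp point (between the pads) lies 19 mm behind it (manip.grasp_offset is the distance from the TCP to the grasp point, in mm); y points along the fingers, z is the direction in which the jaws open and shut, and the axes are right-handed (so a half turn about y gives the same grasp; the last joint's range is limited). The gripper opens to 85 mm and grips with 20 to 120 N. Pads are 22 mm wide; open, the fingers measure 114 mm over their backs; the gripper's body (76 mm by 85 mm) begins 54 mm behind the grasp point. The pads swing forward as they close: fully open they stand 13 mm farther back than shut.
Start: joints at [1.412, 0.255, 0.108, 0, -1.424, -0.285], TCP at [236.129, 496.725, 231.283] pointing down, gripper open.
Joint ranges: [-2.95, 2.95], [-1.21, 1.97], [-1.09, 1.5], [-2.87, 1.71], [-2.94, -0.07], [-3.05, 3.05]. Speed limits (rad/s): [2.57, 2.57, 3.14, 3.14, 3.14, 3.14].

### API

Orientations are given as [roll, pitch, yaw] about the fixed x, y, z axes, in that order (R = Rz(yaw) Ry(pitch) Rx(roll)).
In Python, from cell import manip gives the robot as it stands.
- The arm moves only by the tool send_rows, never from a script. Its argument "deltas" is text: rows parted by semicolons, each of 7 numbers parted by spaces: the shift along the world's x, y, z in cm, then the turn, a rotation vector about the world's x, y, z in degrees, then the closure, from -1 (fully open) to 1 (shut), so that 0 is half open. A call has exactly 10 rows; each row is the pose to reach, as a shift and turn from the pose commanded when the call began; what a row does not reach only later rows make up. A row lasts 1/12 s, in which the tool goes at most 41.7 mm and 7.16 degrees, less where a joint would pass 70% of its speed; a pose out of reach is approached as far as the arm can. A call with a gripper value outside its range is refused whole. The fingers move at their own pace and stop on an object; "grip_force" is the grip in N (left out, the last holds). Time passes only in rows, so rows that repeat a pose let the fingers close, or fill a call up. It gives the time, the measured TCP pose, the force and the opening at its end, in the units of the state.
- manip.read_state(): the state, without advancing time (a new reading comes with each control period).
- manip.read_camera(name): name is "scene" or "top"; returns the picture (420x560x3 uint8, red, green, blue); there is no depth.
- manip.camera_params(name): a dict with "camera_matrix" (3x3 intrinsics, pixels), "position" and "rotation" of the camera in the world. Camera axes: x right, y down, z forward; pixel columns grow to the right and rows downward; lengths in mm; the calibration is good to about 2 mm. A picture is of the moment at which its call begins. camera_params takes no time and is no camera call.
- manip.sign_off(): hands the job in, once; it reports no verdict.
The state is a dict: "time_s": time; "joints": joint angles; "qd": joint speeds; "joint_torque": joint torques, N m; "position": TCP position; "tcp_rot": TCP orientation; "ft_force": force on the tool from outside, world axes, zero at the start; "moment": the same for the moment, N m; "finger_gap": opening from 0.0 (shut) to 1.0 (fully open).
Only numpy, scipy, OpenCV 4.12 (cv2) and the standard library are available. Lean on these libraries where they do the work, as an engineer would, in place of code of your own. Each camera call takes 0.05 s, during which the arm holds its last target.

## Working session

There is one attempt and no reset: what is moved stays moved. The work goes in short steps, Python scripts to look and compute and a tool call to move; the robot and the scene stay as the last step left them, time stands still between calls to the robot, and variables do not carry over. Pictures are saved under pics/ and viewed, and the job is handed in when it is done.

Besides the shell and the picture viewer there is one more tool, called after "Emit:" by a JSON object that holds its "fn" and its "kwargs". send_rows: Moves the arm, as the interface text tells. Its arguments: {"type":"object","properties":{"deltas":{"type":"string"},"grip_force":{"type":"number"}},"required":["deltas"]}

```bash
ls; mkdir -p pics
python3 - <<'E'
from cell import manip
import cv2
s=manip.read_state(); print(s)
for n in("scene","top"):
    im=manip.read_camera(n); cv2.imwrite(f"pics/{n}0.png",im[:,:,::-1]); print(n,manip.camera_params(n))
E
```

```text
pics
{'time_s': 0.0, 'joints': array([ 1.41158622e+00,  2.55764292e-01,  1.07007513e-01, -5.10284852e-04,
       -1.42391164e+00, -2.84618843e-01]), 'qd': array([-0.00227921,  0.00129094, -0.00075587,  0.00044277, -0.00190227,
        0.00102785]), 'joint_torque': array([-1.01544159e-03, -3.86634457e+01,  2.37934899e+01,  5.36522001e+00,
       -6.16806399e-03,  1.18253132e-05]), 'position': array([235.8820176 , 496.29366184, 230.38243887]), 'tcp_rot': array([-1.56885783e+00,  4.13267556e-05,  2.69768859e+00]), 'ft_force': array([0.19546875, 0.92120448, 0.03975495]), 'moment': array([0.02287312, 0.02723409, 0.01309544]), 'finger_gap': 1.0001655738811566}
scene {'camera_matrix': array([[472.09187556,   0.        , 283.40142153],
       [  0.        , 472.09187556, 209.11414674],
       [  0.        ,   0.        ,   1.        ]]), 'position': array([-112.09117463, -675.01249043,  574.15296669]), 'rotation': array([-2.05857845,  0.01114148, -0.74270822])}
top {'camera_matrix': array([[418.69720337,   0.        , 288.61223559],
       [  0.        , 418.69720337, 213.11234189],
       [  0.        ,   0.        ,   1.        ]]), 'position': array([ 277.46662177,   -7.32040817, 1257.87534505]), 'rotation': array([-2.94437748,  0.021468  , -1.5546938 ])}
```

View pics/scene0.png

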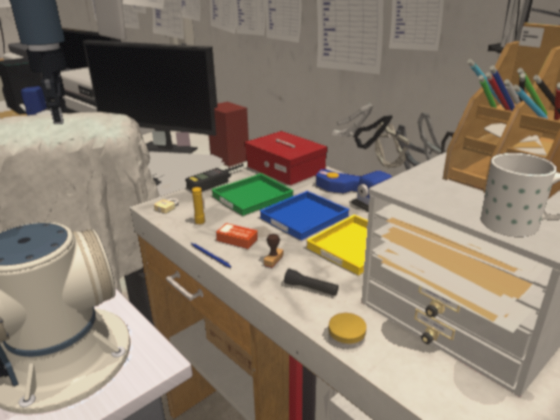

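View pics/top0.png

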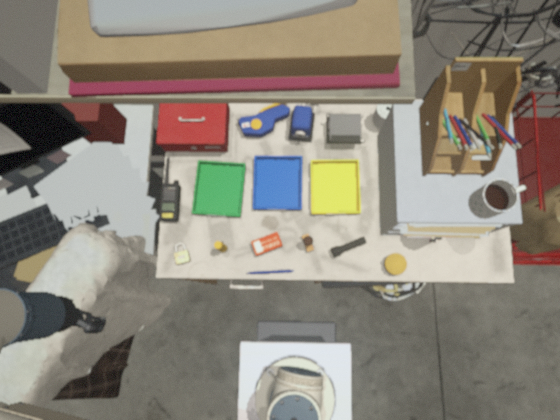

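The top view shows trays green (219,189), blue (277,183), yellow (335,187). The front row is padlock (181,254), glue stick (219,246), staples box (267,244), stamp (307,243), torch (348,247) and tin (396,264). Next I'll zoom in and measure.

```bash
cat > h.py <<'E'
import numpy as np,cv2
from scipy.spatial.transform import Rotation as R
from cell import manip
P={n:manip.camera_params(n) for n in("scene","top")}
def ray(n,uv):
    p=P[n];d=np.linalg.inv(p["camera_matrix"])@np.array([uv[0],uv[1],1.]);return p["position"],R.from_euler('xyz',p["rotation"]).as_matrix()@d
def onz(n,uv,z):
    o,d=ray(n,uv);return o+d*(z-o[2])/d[2]
def proj(n,X):
    p=P[n];c=R.from_euler('xyz',p["rotation"]).as_matrix().T@(np.array(X,float)-p["position"]);q=p["camera_matrix"]@c;return q[:2]/q[2]
def tri(uv1,uv2):
    o1,d1=ray("scene",uv1);o2,d2=ray("top",uv2);d1/=np.linalg.norm(d1);d2/=np.linalg.norm(d2)
    A=np.stack([d1,-d2],1);t=np.linalg.lstsq(A,o2-o1,rcond=None)[0];a=o1+t[0]*d1;b=o2+t[1]*d2
    return (a+b)/2,np.linalg.norm(a-b)
E
python3 - <<'E'
from h import *
t=cv2.imread("pics/top0.png");s=cv2.imread("pics/scene0.png")
cv2.imwrite("pics/t1.png",cv2.resize(t[225:285,160:290],None,fx=6,fy=6,interpolation=cv2.INTER_CUBIC))
cv2.imwrite("pics/t2.png",cv2.resize(t[225:285,290:420],None,fx=6,fy=6,interpolation=cv2.INTER_CUBIC))
cv2.imwrite("pics/s1.png",cv2.resize(s[175:355,145:375],None,fx=3.3,fy=3.3,interpolation=cv2.INTER_CUBIC))
# trays
h=cv2.cvtColor(t,cv2.COLOR_BGR2HSV)
for n,lo,hi in(("green",(50,120,50),(75,255,255)),("blue",(102,140,60),(118,255,255)),("yellow",(25,150,120),(32,255,255))):
    m=cv2.inRange(h,lo,hi)
    m[:150]=0;m[222:]=0
    m=cv2.morphologyEx(m,cv2.MORPH_CLOSE,np.ones((5,5)))
    cs=cv2.findContours(m,cv2.RETR_EXTERNAL,cv2.CHAIN_APPROX_NONE)[0];c=max(cs,key=cv2.contourArea)
    hull=cv2.convexHull(c)[:,0]
    W=np.array([onz("top",p,22)[:2] for p in hull],np.float32)
    print(n,cv2.contourArea(c),cv2.minAreaRect(W))
E
```

```text
green 2178.5 ((598.5977783203125, 238.6501922607422), (141.4761199951172, 160.35623168945312), 85.95893096923828)
blue 2027.0 ((618.0888061523438, 60.32400894165039), (139.41168212890625, 159.0491485595703), 89.9974594116211)
yellow 20.0 ((623.5186157226562, -177.9393310546875), (160.82940673828125, 56.556640625), 23.334514617919922)
```

View pics/t1.png

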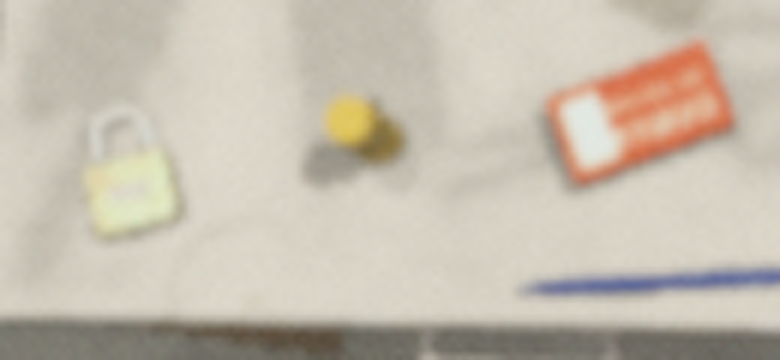

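View pics/t2.png

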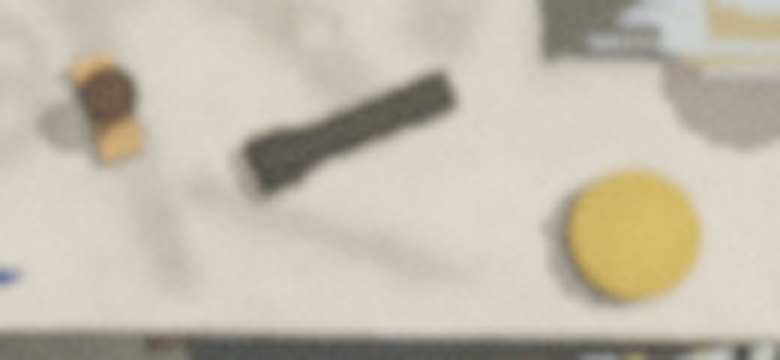

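View pics/s1.png

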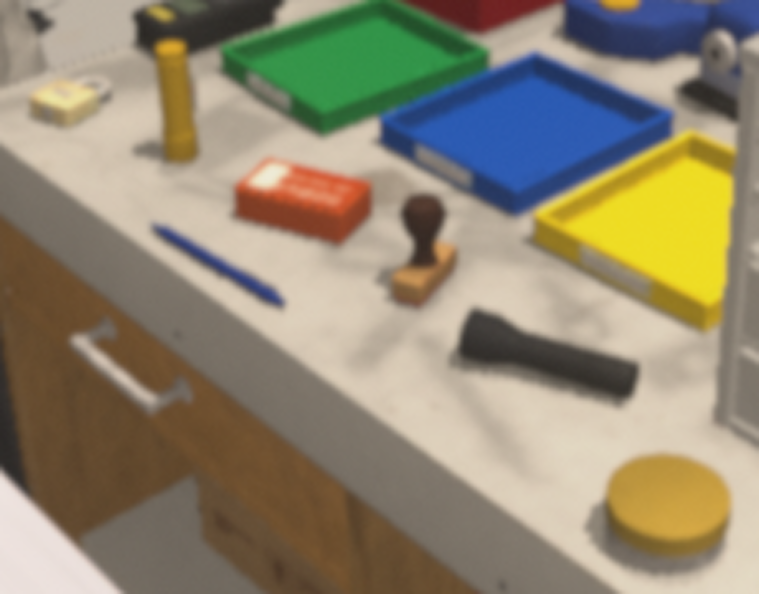

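```bash
cat > m.py <<'E'
from h import *
def rects(fn):
    t=cv2.imread(fn);h=cv2.cvtColor(t,cv2.COLOR_BGR2HSV);out={}
    return t,h
def comp(m,roi):
    k=np.zeros_like(m);x0,y0,x1,y1=roi;k[y0:y1,x0:x1]=m[y0:y1,x0:x1]
    cs=cv2.findContours(k,cv2.RETR_EXTERNAL,cv2.CHAIN_APPROX_NONE)[0];c=max(cs,key=cv2.contourArea);return c
def wr(c,z):
    W=np.array([onz("top",p,z)[:2] for p in cv2.convexHull(c)[:,0]],np.float32);return cv2.minAreaRect(W)
E
python3 - <<'E'
from m import *
t=cv2.imread("pics/top0.png");h=cv2.cvtColor(t,cv2.COLOR_BGR2HSV)
for n,u,v in(("green",219,189),("blue",277,183),("yellow",335,187),("orange",277,244),("glue",218,245),("knob",308,241),("foot",309,248),("torch",348,247),("brass",182,257),("tin",396,264)):print(n,h[v,u])
sp=dict(green=((45,80,30),(85,255,255),(185,150,250,225),22),blue=((98,90,30),(125,255,255),(248,150,308,225),22),yellow=((22,110,60),(36,255,255),(300,150,370,225),22),
 staples=((0,110,80),(14,255,255),(245,228,290,262),27),brass=((24,45,80),(40,255,255),(168,236,195,270),19),torch=((0,0,0),(180,255,105),(325,233,372,262),18),tin=((18,90,60),(35,255,255),(380,250,410,280),28),
 stamp=((5,70,0),(22,255,255),(298,230,318,256),10))
v=t.copy()
for n,(lo,hi,roi,z) in sp.items():
    c=comp(cv2.inRange(h,lo,hi),roi); M=cv2.moments(c);ct=(M['m10']/M['m00'],M['m01']/M['m00'])
    print(n,M['m00'],np.round(ct,1),onz("top",ct,z)[:2].round(1),wr(c,z)); cv2.drawContours(v,[c],-1,(255,0,255),1)
cv2.imwrite("pics/v.png",cv2.resize(v[145:285,155:415],None,fx=3,fy=3,interpolation=cv2.INTER_NEAREST))
E
```

```text
green [ 67 127 181]
blue [107 148 205]
yellow [ 32 138 233]
orange [ 10 102 222]
glue [ 24 142 226]
knob [ 12  83 110]
foot [ 19 106 202]
torch [23 32 96]
brass [ 29  23 221]
tin [ 23 125 215]
green 2399.5 [218.6 188.4] [598.6 238.7] ((599.5020751953125, 238.92913818359375), (146.4828643798828, 166.4827423095703), 86.48754119873047)
blue 2411.0 [277.2 182.4] [619.3  59.7] ((620.3213500976562, 59.841064453125), (167.75393676757812, 145.6689453125), 0.28470703959465027)
yellow 2481.5 [334.8 186.5] [ 608.3 -115.9] ((609.1810302734375, -116.33677673339844), (166.75674438476562, 145.81338500976562), 0.5104061961174011)
staples 172.0 [270.6 241. ] [438.   75.2] ((430.86895751953125, 86.49028015136719), (43.34638595581055, 80.7090072631836), 21.925710678100586)
brass 32.5 [177.5 256.5] [389.2 351.6] ((387.1744689941406, 343.6069030761719), (35.00391387939453, 34.23019790649414), 14.907130241394043)
torch 146.5 [346.2 246.9] [ 424.8 -149. ] ((426.2652893066406, -154.37356567382812), (21.85298728942871, 100.74663543701172), 22.483680725097656)
tin 321.0 [394.9 263.8] [ 376.1 -288.8] ((375.7070617675781, -288.9877624511719), (57.91150665283203, 58.62075424194336), 88.35169219970703)
stamp 94.5 [307.5 242.4] [437.7 -34.4] ((438.01861572265625, -34.81517791748047), (50.436492919921875, 23.733001708984375), 18.876317977905273)
```

View pics/v.png

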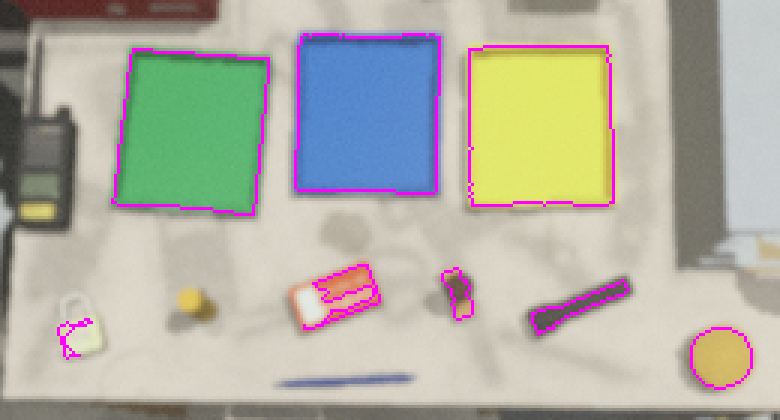

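```bash
cat > n.py <<'E'
from m import *
def tc(c,o): return ((np.array(c)+.5)/6-.5+np.array(o))
def sc(c): return ((np.array(c)+.5)/3.3-.5+np.array((145,175)))
E
python3 - <<'E'
from n import *
a=(160,225);b=(290,225)
g=tc((350,120),a);print("glue top z90",onz("top",g,90).round(1),"tri",tri(sc((172,47)),g))
print("glue foot scene", onz("scene",sc((182,153)),4).round(1), "top foot?",onz("top",tc((385,145),a),10))
k=tc((107,95),b);print("knob z60",onz("top",k,58).round(1),tri(sc((423,215)),k))
for z,cs in ((19,[(72,72),(108,55),(143,150),(107,162)]),):
    W=np.array([onz("top",tc(c,b),z)[:2] for c in cs]);print("foot",W.round(1),W.mean(0))
W=np.array([onz("top",tc(c,a),19)[:2] for c in[(83,177),(160,150),(184,212),(100,240)]],np.float32);print("lock",W.round(1),W.mean(0),cv2.minAreaRect(W))
W=np.array([onz("top",tc(c,a),27)[:2] for c in[(547,100),(702,40),(735,125),(580,187)]],np.float32);print("staples",W.round(1),W.mean(0),cv2.minAreaRect(W))
W=np.array([onz("top",tc(c,b),16)[:2] for c in[(240,150),(265,200),(456,103),(440,70)]],np.float32);print("torch",W.round(1),cv2.minAreaRect(W),(W[0]+W[1])/2,(W[2]+W[3])/2)
# scene checks
for n,c,z in(("staples NW corners",(237,188),27),("",(335,218),27),("",(372,181),27),("",(275,158),27)):print(n,onz("scene",sc(c),z)[:2].round(1))
for c,z in(((465,330),16),((632,378),14)):print("torch",onz("scene",sc(c),z).round(1))
for c in((30,98),(75,110),(98,93),(58,80)):print("lock",onz("scene",sc(c),19).round(1))
for c in((394,277),(420,285),(456,248),(432,243)):print("foot",onz("scene",sc(c),19).round(1))
for c in((383,122),(516,200),(672,118),(535,55)):print("blue",onz("scene",sc(c),22).round(1))
E
```

```text
glue top z90 [417.8 219.   90. ] tri (array([418.61377034, 218.11447569,  91.47176303]), np.float64(2.259444407409079))
glue foot scene [418.4 217.6   4. ] top foot? [415.12118652 216.29541218  10.        ]
knob z60 [437.2 -33.2  58. ] (array([438.203287  , -33.57817788,  53.34198341]), np.float64(0.9111858650726818))
foot [[453.7 -16.6]
 [462.4 -34.4]
 [415.3 -52. ]
 [409.1 -34.3]] [435.13869113 -34.32104966]
lock [[396.2 364.3]
 [410.1 326.8]
 [379.6 312.9]
 [365.2 353.7]] [387.75052 339.43042] ((388.1379699707031, 338.8450927734375), (33.42776870727539, 43.28913879394531), 19.39391326904297)
staples [[436.6 134. ]
 [467.6  58. ]
 [425.5  40.8]
 [393.9 116.3]] [430.8977   87.25107] ((430.9562683105469, 87.21525573730469), (46.232154846191406, 82.0525131225586), 22.481369018554688)
torch [[ 416.3 -100. ]
 [ 391.8 -112.3]
 [ 441.1 -206.9]
 [ 457.5 -199.3]] ((427.9438781738281, -154.1400909423828), (27.392507553100586, 107.24407196044922), 26.4809513092041) [ 404.03378 -106.14395] [ 449.2999 -203.1214]
staples NW corners [396.9 113.7]
 [421.4  36.3]
 [470.5  56.7]
 [441.1 129.5]
torch [ 408.9 -104.7   16. ]
torch [ 449.1 -203.9   14. ]
lock [367.5 350.3  19. ]
lock [382.6 308.   19. ]
lock [410.6 320.9  19. ]
lock [399.4 363.   19. ]
foot [412. -35.  19.]
foot [418.1 -53.1  19. ]
foot [463.4 -37.2  19. ]
foot [456.1 -21.8  19. ]
blue [537.8 124.9  22. ]
blue [530.8 -24.5  22. ]
blue [698.6 -20.3  22. ]
blue [701.5 127.5  22. ]
```

Emit:
{"fn": "send_rows", "kwargs": {"deltas": "0.4 -0.8 -0.2 0 0 -1 -1; 1.2 -2.5 -0.6 0 0 -3 -1; 2.4 -5 -1.2 0 0 -6 -1; 4 -8.4 -2 0 0 -10 -1; 5.6 -11.8 -2.8 0 0 -14 -1; 7.2 -15.2 -3.6 0 0 -18 -1; 8.8 -18.6 -4.4 0 0 -22 -1; 10.4 -22 -5.2 0 0 -26 -1; 12 -25.4 -6 0 0 -30 -1; 13.6 -28.8 -6.8 0 0 -34 -1", "grip_force": 40}}

```text
time_s: 0.93
position: [372.1, 206.3, 162.8]
tcp_rot: [-1.571, -0.0, 2.1]
ft_force: [1.2, -0.8, -0.3]
finger_gap: 1.003
```

Emit:
{"fn": "send_rows", "kwargs": {"deltas": "1.6 -3.4 -1 0 0 -3 -1; 3.1 -6.4 -2 0 0 -5 -1; 4.3 -8.8 -3 0 0 -7 -1; 5.1 -10.6 -4.2 0 0 -8 -1; 5.6 -11.6 -5.2 0 0 -8.4 -1; 5.9 -12.2 -6 0 0 -8.4 -1; 5.9 -12.2 -6.3 0 0 -8.4 -1; 5.9 -12.2 -6.3 0 0 -8.4 -1; 5.9 -12.2 -6.3 0 0 -8.4 -1; 5.9 -12.2 -6.3 0 0 -8.4 -1"}}

```text
time_s: 1.77
position: [431.3, 87.5, 100.9]
tcp_rot: [-1.572, -0.0, 1.959]
ft_force: [0.3, 0.5, -0.4]
finger_gap: 0.996
```

Emit:
{"fn": "send_rows", "kwargs": {"deltas": "0 0 -1 0 0 0 -1; 0 0 -2.5 0 0 0 -1; 0 0 -4.5 0 0 0 -1; 0 0 -6 0 0 0 -1; 0 0 -7.5 0 0 0 -1; 0 0 -8.5 0 0 0 -1; 0 0 -9.2 0 0 0 -1; 0 0 -9.6 0 0 0 -1; 0 0 -9.7 0 0 0 -1; 0 0 -9.7 0 0 0 -1"}}

```text
time_s: 2.6
position: [431.4, 87.1, 3.6]
tcp_rot: [-1.571, 0.0, 1.958]
ft_force: [-0.7, 0.2, 0.5]
finger_gap: 1.003
```

Emit:
{"fn": "send_rows", "kwargs": {"deltas": "0 0 0 0 0 0 0; 0 0 0 0 0 0 0.3; 0 0 0 0 0 0 0.6; 0 0 0 0 0 0 1; 0 0 0 0 0 0 1; 0 0 0 0 0 0 1; 0 0 0 0 0 0 1; 0 0 0 0 0 0 1; 0 0 0 0 0 0 1; 0 0 0 0 0 0 1"}}

```text
time_s: 3.43
position: [431.9, 87.1, 4.0]
tcp_rot: [-1.573, 0.0, 1.958]
ft_force: [-1.2, -0.1, 6.3]
finger_gap: 0.538
```

Emit:
{"fn": "send_rows", "kwargs": {"deltas": "0 0 0.3 0 0 0 1; 0 0 1 0 0 0 1; 0 0 2 0 0 0 1; 0 0 3.5 0 0 0 1; 0 0 5 0 0 0 1; 0 0 6.5 0 0 0 1; 0 0 7.5 0 0 0 1; 0 0 8 0 0 0 1; 0 0 8 0 0 0 1; 0 0 8 0 0 0 1"}}

```text
time_s: 4.27
position: [430.7, 86.6, 83.0]
tcp_rot: [-1.57, -0.0, 1.957]
ft_force: [-0.7, 0.5, -1.3]
finger_gap: 0.539
```

Emit:
{"fn": "send_rows", "kwargs": {"deltas": "0.7 -0.1 0 0 0 -1 1; 2 -0.3 0 0 0 -3 1; 4 -0.6 0 0 0 -6 1; 6.5 -0.9 0 0 0 -9 1; 9.5 -1.3 0 0 0 -12 1; 12.5 -1.7 0 0 0 -15 1; 15.5 -2.1 0 0 0 -18 1; 18 -2.5 0 0 0 -20 1; 19.6 -2.7 0 0 0 -22 1; 20.3 -2.8 0 0 0 -22 1"}}

```text
time_s: 5.1
position: [635.8, 57.7, 81.0]
tcp_rot: [-1.569, 0.001, 1.571]
ft_force: [-0.4, -0.2, -1.0]
finger_gap: 0.54
```

```bash
cat > pic.py <<'E'
import sys
from h import *
k=sys.argv[1]
a=manip.read_camera("scene")[:,:,::-1];b=manip.read_camera("top")[:,:,::-1]
cv2.imwrite(f"pics/sc{k}.png",a);cv2.imwrite(f"pics/tp{k}.png",b)
A=cv2.resize(a[160:340,140:380],(600,450));B=cv2.resize(b[145:285,155:415],None,fx=3,fy=3,interpolation=cv2.INTER_CUBIC)
cv2.imwrite(f"pics/A{k}.png",A);cv2.imwrite(f"pics/B{k}.png",B);s=manip.read_state();print(s['time_s'],s['position'].round(1),s['tcp_rot'].round(3),s['ft_force'].round(1),s['finger_gap'])
E
python3 pic.py 1
```

```text
5.2 [634.4  58.1  81.4] [-1.568e+00  1.000e-03  1.573e+00] [ 0.9  0.  -0.9] 0.5441394483139872
```

View pics/A1.png

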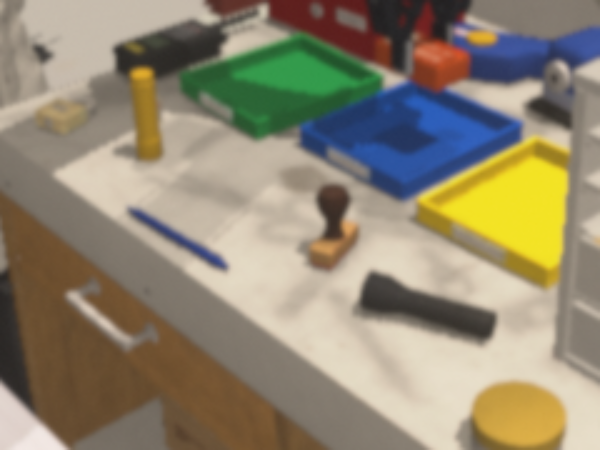

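View pics/B1.png

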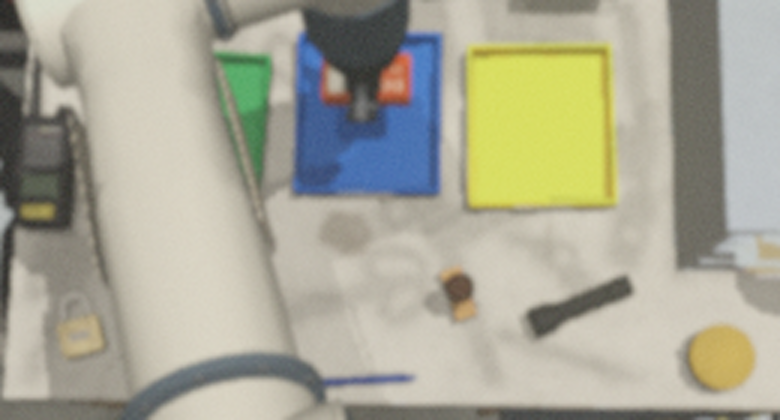

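Emit:
{"fn": "send_rows", "kwargs": {"deltas": "0 0 -0.7 0 0 0 1; 0 0 -2 0 0 0 1; 0 0 -3.5 0 0 0 1; 0 0 -5 0 0 0 1; 0 0 -6 0 0 0 1; 0 0 -6.8 0 0 0 1; 0 0 -7.2 0 0 0 1; 0 0 -7.5 0 0 0 1; 0 0 -7.55 0 0 0 1; 0 0 -7.55 0 0 0 1"}}

```text
time_s: 6.03
position: [634.5, 58.9, 8.3]
tcp_rot: [-1.572, -0.0, 1.574]
ft_force: [-0.1, 0.3, -1.0]
finger_gap: 0.541
```

Emit:
{"fn": "send_rows", "kwargs": {"deltas": "0 0 -0.04 0 0 0 1; 0 0 -0.06 0 0 0 1; 0 0 -0.06 0 0 0 -0.15; 0 0 -0.06 0 0 0 -0.25; 0 0 -0.06 0 0 0 -0.35; 0 0 -0.06 0 0 0 -0.42; 0 0 -0.06 0 0 0 -0.42; 0 0 0.2 0 0 0 -0.42; 0 0 1 0 0 0 -0.42; 0 0 2.5 0 0 0 -0.42"}}

```text
time_s: 6.87
position: [632.9, 58.5, 31.8]
tcp_rot: [-1.567, 0.001, 1.574]
ft_force: [0.2, 0.4, -1.3]
finger_gap: 0.711
```

```bash
python3 pic.py 2
```

```text
6.9667 [636.2  59.   36.1] [-1.576e+00 -1.000e-03  1.574e+00] [-0.3 -0.5 -0.3] 0.7107575424368651
```

View pics/A2.png

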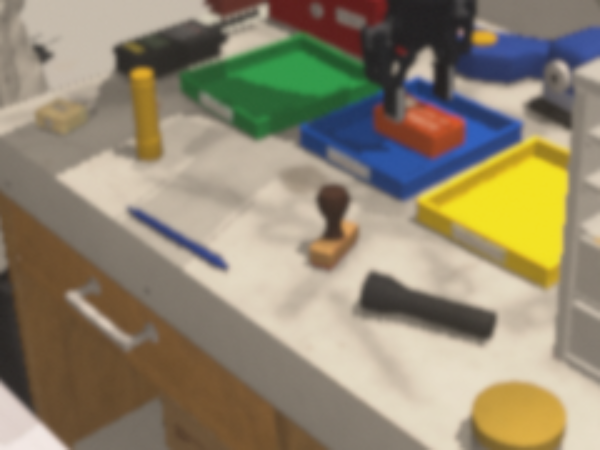

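Emit:
{"fn": "send_rows", "kwargs": {"deltas": "0 0 1 0 0 0 -0.6; 0 0 3 0 0 0 -1; 0 0 6 0 0 0 -1; -1 0.7 9 0 0 0 -1; -4 3 11 0 0 0 -1; -7.3 5.4 11.8 0 0 0 -1; -10.6 7.8 11.8 0 0 0 -1; -13.9 10.3 11.8 0 0 0 -1; -17.2 12.7 11.8 0 0 0 -1; -19.5 14.4 11.8 0 0 0 -1"}}

```text
time_s: 7.8
position: [436.5, 203.7, 151.3]
tcp_rot: [-1.571, -0.001, 1.575]
ft_force: [0.0, 0.4, -0.3]
finger_gap: 0.999
```

Emit:
{"fn": "send_rows", "kwargs": {"deltas": "-1.1 0.8 0 0 0 0 -1; -1.8 1.3 0 0 0 0 -1; -2.1 1.5 0 0 0 0 -1; -2.1 1.5 -0.6 0 0 0 -1; -2.1 1.5 -2 0 0 0 -1; -2.1 1.5 -4 0 0 0 -1; -2.1 1.5 -6.5 0 0 0 -1; -2.1 1.5 -8.5 0 0 0 -1; -2.1 1.5 -10 0 0 0 -1; -2.1 1.5 -10.7 0 0 0 -1"}}

```text
time_s: 8.63
position: [417.6, 215.9, 41.1]
tcp_rot: [-1.567, 0.003, 1.572]
ft_force: [1.0, -0.4, -0.1]
finger_gap: 0.997
```

```bash
python3 pic.py 3
```

```text
8.7333 [418.  216.5  42.4] [-1.568  0.002  1.572] [-0.3  0.3 -0.2] 1.0049823060777998
```

View pics/A3.png

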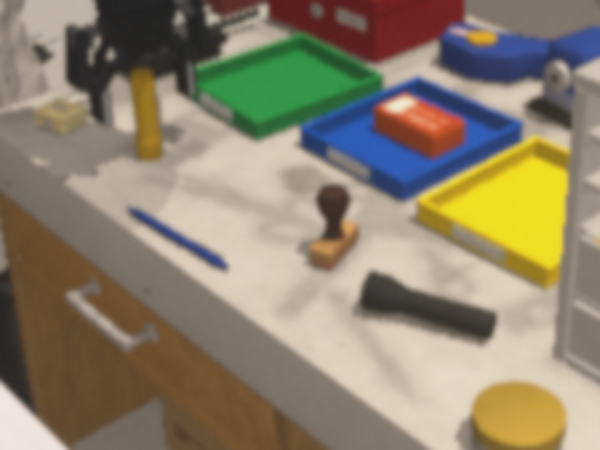

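Emit:
{"fn": "send_rows", "kwargs": {"deltas": "0 0.05 0 0 0 0 -0.6; 0 0.05 0 0 0 0 -0.2; 0 0.05 0 0 0 0 0.2; 0 0.05 0 0 0 0 0.5; 0 0.05 0 0 0 0 0.8; 0 0.05 0 0 0 0 0.8; 0 0.05 0 0 0 0 0.8; 0 0.05 0 0 0 0 0.8; 0 0.05 0 0 0 0 0.8; 0 0.05 0 0 0 0 0.8", "grip_force": 30}}

```text
time_s: 9.57
position: [418.3, 218.4, 44.1]
tcp_rot: [-1.571, -0.0, 1.574]
ft_force: [-1.8, -0.0, 5.4]
finger_gap: 0.292
```

Emit:
{"fn": "send_rows", "kwargs": {"deltas": "0 0 0.3 0 0 0 0.8; 0 0 1 0 0 0 0.8; 0 0 2 0 0 0 0.8; 0 0 3.5 0 0 0 0.8; 0 0 5 0 0 0 0.8; 0 0 6 0 0 0 0.8; 0 0 6.5 0 0 0 0.8; 0 0 6.5 0 0 0 0.8; 0 0 6.5 0 0 0 0.8; 0 0 6.5 0 0 0 0.8"}}

```text
time_s: 10.4
position: [417.6, 217.9, 108.0]
tcp_rot: [-1.57, 0.001, 1.574]
ft_force: [-0.7, -0.3, -0.2]
finger_gap: 0.295
```

```bash
python3 pic.py 4
python3 - <<'E'
from m import *
t=cv2.imread("pics/tp4.png");h=cv2.cvtColor(t,cv2.COLOR_BGR2HSV)
c=comp(cv2.inRange(h,(0,80,80),(14,255,255)),(245,150,310,222));print(wr(c,31))
E
```

```text
10.5 [417.7 217.8 108. ] [-1.569e+00  1.000e-03  1.574e+00] [ 0.2 -0.5 -0. ] 0.2916456648528061
((629.20361328125, 60.08085632324219), (47.28845977783203, 79.45372009277344), 0.5455573201179504)
```

View pics/A4.png

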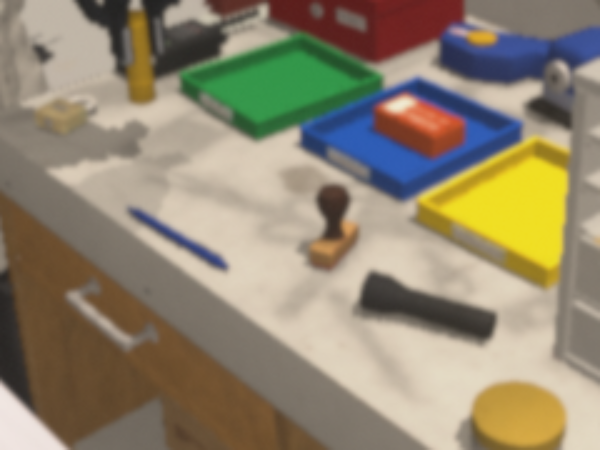

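View pics/B4.png

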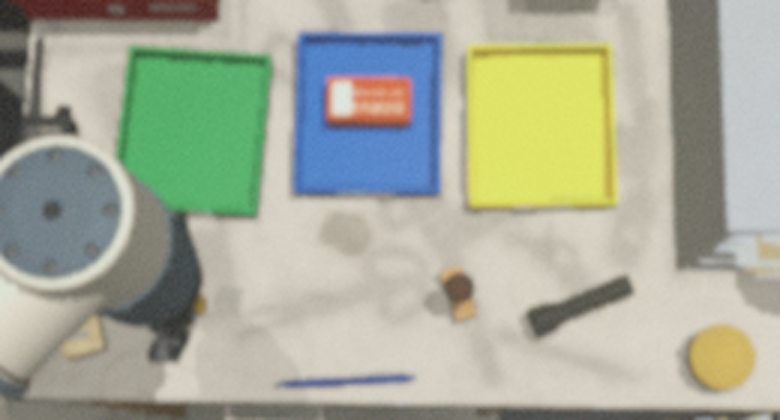

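Emit:
{"fn": "send_rows", "kwargs": {"deltas": "0.4 -0.4 0 0 0 0 0.8; 1.2 -1.2 0 0 0 0 0.8; 2.6 -2.7 0 0 0 0 0.8; 4.4 -4.6 0 0 0 0 0.8; 6.4 -6.7 0 0 0 0 0.8; 8.6 -9 0 0 0 0 0.8; 10.8 -11.3 0 0 0 0 0.8; 12.8 -13.4 0 0 0 0 0.8; 14.4 -15.1 0 0 0 0 0.8; 15.3 -16 0 0 0 0 0.8"}}

```text
time_s: 11.33
position: [572.4, 55.7, 108.0]
tcp_rot: [-1.57, 0.001, 1.572]
ft_force: [-0.2, 0.4, 0.6]
finger_gap: 0.294
```

Emit:
{"fn": "send_rows", "kwargs": {"deltas": "0 0 -0.3 0 0 0 0.8; 0 0 -1 0 0 0 0.8; 0 0 -2 0 0 0 0.8; 0 0 -3.2 0 0 0 0.8; 0 0 -4.2 0 0 0 0.8; 0 0 -5 0 0 0 0.8; 0 0 -5.5 0 0 0 0.8; 0 0 -5.8 0 0 0 0.8; 0 0 -6 0 0 0 0.8; 0 0 -6 0 0 0 0.8"}}

```text
time_s: 12.17
position: [571.1, 58.3, 48.6]
tcp_rot: [-1.571, 0.0, 1.574]
ft_force: [-0.7, 0.2, -0.7]
finger_gap: 0.297
```

```bash
python3 pic.py 5
```

```text
12.2667 [571.5  58.3  49.2] [-1.572 -0.     1.574] [-0.6 -1.  -0.3] 0.29713703457007656
```

View pics/A5.png

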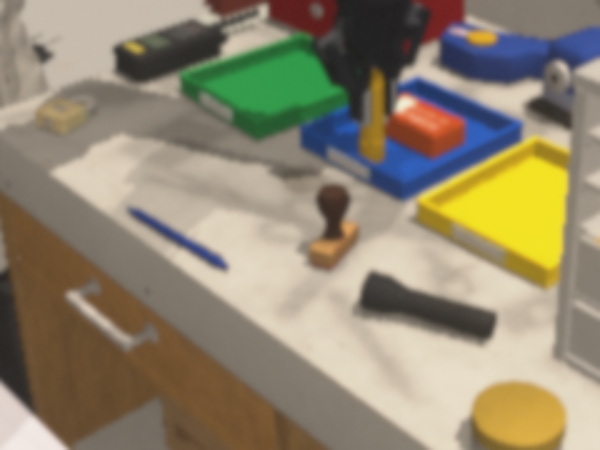

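Emit:
{"fn": "send_rows", "kwargs": {"deltas": "0 0 -0.05 0 0 0 0.8; 0 0 -0.1 0 0 0 0.8; 0 0 -0.13 0 0 0 0.8; 0 0 -0.13 0 0 0 0.8; 0 0 -0.13 0 0 0 0.38; 0 0 -0.13 0 0 0 0.3; 0 0 -0.13 0 0 0 0.1; 0 0 -0.13 0 0 0 -0.2; 0 0 -0.13 0 0 0 -0.4; 0 0 -0.13 0 0 0 -0.4"}}

```text
time_s: 13.1
position: [571.1, 58.2, 47.3]
tcp_rot: [-1.571, 0.0, 1.574]
ft_force: [1.0, 0.4, 0.3]
finger_gap: 0.7
```

Emit:
{"fn": "send_rows", "kwargs": {"deltas": "0 0 0.2 0 0 0 -0.4; 0 0 1 0 0 0 -0.4; 0 0 2 0 0 0 -0.4; 0 0 4 0 0 0 -0.4; 0 0 6 0 0 0 -0.4; 0 0 8 0 0 0 -0.4; 0 0 9 0 0 0 -0.4; 0 0 9.5 0 0 0 -0.4; 0 0 9.5 0 0 0 -0.4; 0 0 9.5 0 0 0 -0.4"}}

```text
time_s: 13.93
position: [570.7, 58.3, 141.9]
tcp_rot: [-1.57, -0.0, 1.574]
ft_force: [-0.1, -0.4, 0.6]
finger_gap: 0.699
```

```bash
python3 pic.py 6
```

```text
14.0333 [570.4  58.1 141.1] [-1.568  0.     1.574] [-0.2  0.3  0.1] 0.6990622396569891
```

View pics/A6.png

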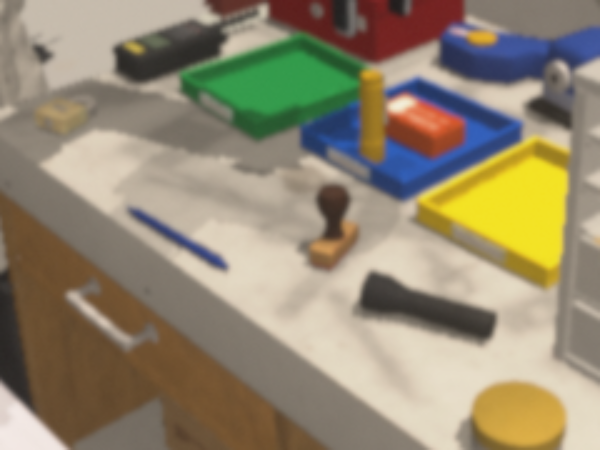

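Run:
```python
from m import *
t=cv2.imread("pics/top0.png");h=cv2.cvtColor(t,cv2.COLOR_BGR2HSV)
k=cv2.inRange(h,(0,0,0),(180,255,125));k[:233]=0;k[262:]=0;k[:,:325]=0;k[:,372:]=0
n,l,st,_=cv2.connectedComponentsWithStats(k);i=1+np.argmax(st[1:,4]);ys,xs=np.where(l==i)
W=np.array([onz("top",(x,y),15)[:2] for x,y in zip(xs,ys)])
for sel in(W,W[W[:,1]<-135]):
    vx,vy,x0,y0=cv2.fitLine(sel.astype(np.float32),cv2.DIST_HUBER,0,.01,.01)[:,0]
    print(len(sel),np.degrees(np.arctan2(vy,vx)),x0,y0,"at y=-154.5 x=",x0+(-154.5-y0)*vx/vy)
d=W@np.array([vx,vy]);print(d.min(),d.max(),np.ptp(d), W[d.argmin()],W[d.argmax()])
```

```text
227 -66.64105 426.8518 -153.5939 at y=-154.5 x= 427.24313
141 -65.38454 433.57394 -169.46538 at y=-154.5 x= 426.71738
265.7081150235572 371.3299985098607 105.62188348630349 [ 397.50119155 -110.14835689] [ 449.41732689 -202.54221968]
```

Emit:
{"fn": "send_rows", "kwargs": {"deltas": "-0.4 -0.6 0 0 0 1 -0.4; -1.3 -1.9 0 0 0 3 -0.4; -2.8 -4.1 0 0 0 6 -0.6; -4.7 -6.9 0 0 0 9 -0.8; -6.7 -9.9 -0.5 0 0 12 -1; -8.7 -12.9 -1.5 0 0 15 -1; -10.7 -15.8 -2.5 0 0 18 -1; -12.5 -18.5 -3.5 0 0 21 -1; -13.8 -20.4 -4.5 0 0 23 -1; -14.4 -21.3 -5.5 0 0 23.5 -1"}}

```text
time_s: 14.87
position: [424.3, -156.7, 86.6]
tcp_rot: [-1.569, -0.001, 1.985]
ft_force: [-0.5, -0.1, -0.2]
finger_gap: 1.004
```

Emit:
{"fn": "send_rows", "kwargs": {"deltas": "0 0 -0.5 0 0 0 -1; 0 0 -1 0 0 0 -1; 0 0 -2 0 0 0 -1; 0 0 -3.2 0 0 0 -1; 0 0 -4.5 0 0 0 -1; 0 0 -5.8 0 0 0 -1; 0 0 -7 0 0 0 -1; 0 0 -7.8 0 0 0 -1; 0 0 -8.3 0 0 0 -1; 0 0 -8.4 0 0 0 -1"}}

```text
time_s: 15.7
position: [427.0, -154.4, 2.8]
tcp_rot: [-1.57, -0.001, 1.985]
ft_force: [0.3, 0.2, 0.3]
finger_gap: 1.0
```

```bash
python3 pic.py 7
```

```text
15.8 [ 427.5 -154.6    3.6] [-1.571  0.     1.984] [-0.2  0.5  0.5] 0.999399592800888
```

View pics/A7.png

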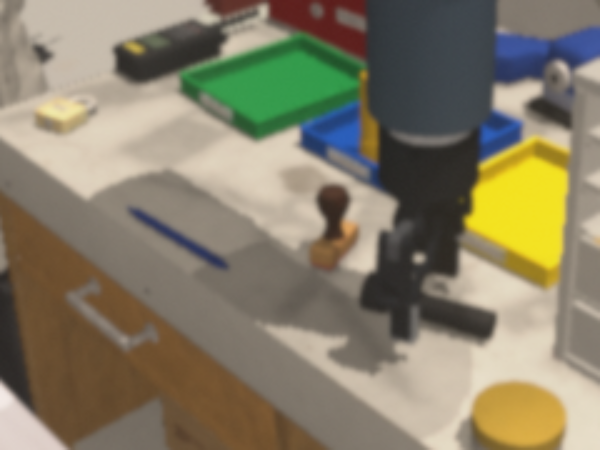

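Emit:
{"fn": "send_rows", "kwargs": {"deltas": "0 0 0 0 0 0 -0.6; 0 0 0 0 0 0 -0.2; 0 0 0 0 0 0 0.2; 0 0 0 0 0 0 0.5; 0 0 0 0 0 0 0.8; 0 0 0 0 0 0 1; 0 0 0 0 0 0 1; 0 0 0 0 0 0 1; 0 0 0 0 0 0 1; 0 0 0 0 0 0 1", "grip_force": 40}}

```text
time_s: 16.63
position: [427.6, -154.8, 3.9]
tcp_rot: [-1.572, 0.001, 1.984]
ft_force: [-2.0, 1.1, 6.0]
finger_gap: 0.307
```

Emit:
{"fn": "send_rows", "kwargs": {"deltas": "0 0 0.3 0 0 0 1; 0 0 1 0 0 0 1; 0 0 2 0 0 0 1; 0 0 3.5 0 0 0 1; 0 0 5 0 0 0 1; 0 0 6 0 0 0 1; 0 0 6.5 0 0 0 1; 0 0 6.5 0 0 0 1; 0 0 6.5 0 0 0 1; 0 0 6.5 0 0 0 1"}}

```text
time_s: 17.47
position: [426.4, -154.7, 67.7]
tcp_rot: [-1.569, -0.001, 1.984]
ft_force: [-0.4, 0.6, -1.5]
finger_gap: 0.31
```

```bash
python3 pic.py 8
```

```text
17.5667 [ 426.5 -154.7   67.7] [-1.569e+00 -1.000e-03  1.984e+00] [ 1.  -0.2 -1.5] 0.30679879346619576
```

View pics/A8.png

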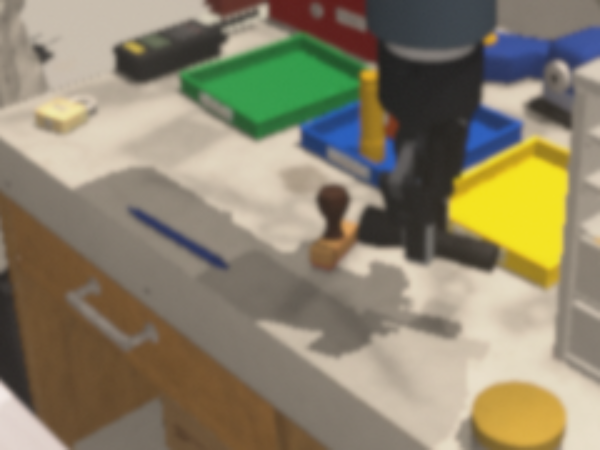

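Emit:
{"fn": "send_rows", "kwargs": {"deltas": "0.6 0 0.3 0 0 -1 1; 1.8 0.2 0.6 0 0 -3 1; 3.8 0.5 1 0 0 -6 1; 6.4 1 1 0 0 -9 1; 9.4 1.6 1 0 0 -12 1; 12.6 2.2 1 0 0 -15 1; 15.8 2.8 1 0 0 -18 1; 18.6 3.3 1 0 0 -21 1; 20.8 3.7 1 0 0 -23 1; 21.5 3.8 1 0 0 -23.2 1"}}

```text
time_s: 18.4
position: [645.0, -116.1, 77.1]
tcp_rot: [-1.571, 0.0, 1.577]
ft_force: [-0.3, 0.9, -1.6]
finger_gap: 0.306
```

Emit:
{"fn": "send_rows", "kwargs": {"deltas": "0 0 -0.4 0 0 0 1; 0 0 -1.2 0 0 0 1; 0 0 -2.4 0 0 0 1; 0 0 -3.8 0 0 0 1; 0 0 -5 0 0 0 1; 0 0 -5.8 0 0 0 1; 0 0 -6.3 0 0 0 1; 0 0 -6.6 0 0 0 1; 0 0 -6.8 0 0 0 1; 0 0 -6.9 0 0 0 1"}}

```text
time_s: 19.23
position: [642.3, -116.8, 9.8]
tcp_rot: [-1.571, 0.0, 1.579]
ft_force: [-0.2, 0.3, -0.9]
finger_gap: 0.31
```

```bash
python3 pic.py 9
```

```text
19.3333 [ 642.4 -116.8    9.9] [-1.572  0.     1.579] [ 1.   0.5 -0.6] 0.3121899649545229
```

View pics/A9.png

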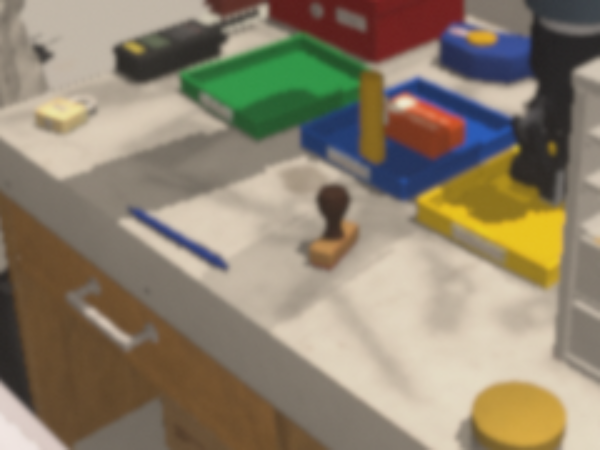

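View pics/B9.png

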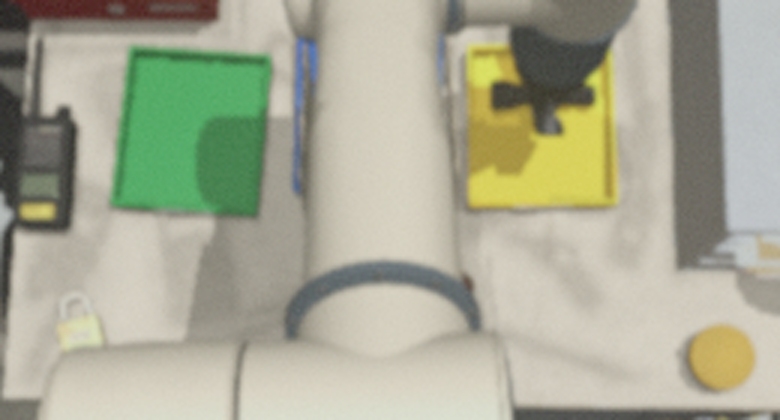

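Emit:
{"fn": "send_rows", "kwargs": {"deltas": "0 0 -0.1 0 0 0 1; 0 0 -0.18 0 0 0 1; 0 0 -0.2 0 0 0 1; 0 0 -0.2 0 0 0 0.36; 0 0 -0.2 0 0 0 0.28; 0 0 -0.2 0 0 0 0.1; 0 0 -0.2 0 0 0 -0.1; 0 0 -0.2 0 0 0 -0.1; 0 0 -0.2 0 0 0 -0.1; 0 0 -0.2 0 0 0 -0.1"}}

```text
time_s: 20.17
position: [642.1, -116.8, 7.5]
tcp_rot: [-1.571, 0.0, 1.579]
ft_force: [-0.4, 0.1, -0.2]
finger_gap: 0.551
```

Emit:
{"fn": "send_rows", "kwargs": {"deltas": "0 0 0.2 0 0 0 -0.1; 0 0 1 0 0 0 -0.1; 0 0 2 0 0 0 -0.1; 0 0 4 0 0 0 -0.1; 0 0 7 0 0 0 -0.1; 0 0 10 0 0 0 -0.4; 0 0 12.5 0 0 0 -0.7; 0 0 14 0 0 0 -1; 0 0 14.5 0 0 0 -1; 0 0 14.5 0 0 0 -1"}}

```text
time_s: 21.0
position: [643.1, -116.8, 155.1]
tcp_rot: [-1.575, 0.0, 1.579]
ft_force: [0.5, -0.1, 0.2]
finger_gap: 0.998
```

```bash
python3 pic.py 10
```

```text
21.1 [ 641.6 -116.6  151.7] [-1.570e+00 -1.000e-03  1.579e+00] [ 0.1 -0.2 -0.4] 0.9969082678488714
```

View pics/A10.png

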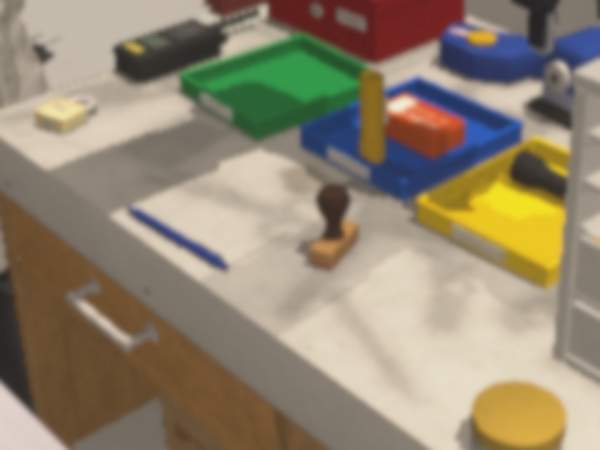

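Emit:
{"fn": "send_rows", "kwargs": {"deltas": "-0.4 0.8 0 0 0 2 -1; -1.3 2.4 0 0 0 7 -1; -2.9 5.2 0 0 0 13 -1; -4.7 8.4 0 0 0 20 -1; -6.5 11.6 0 0 0 27 -1; -8.3 14.8 0 0 0 34 -1; -10.1 18 0 0 0 41 -1; -11.9 21.2 0 0 0 48 -1; -13.7 24.4 0 0 0 55 -1; -15.4 27.5 0 0 0 62 -1"}}

```text
time_s: 21.93
position: [485.8, 159.5, 151.3]
tcp_rot: [-1.569, -0.001, 2.669]
ft_force: [1.1, 0.7, 0.3]
finger_gap: 0.999
```

Emit:
{"fn": "send_rows", "kwargs": {"deltas": "-1.8 3.2 0 0 0 7 -1; -3.6 6.4 0 0 0 14 -1; -5.4 9.6 -0.5 0 0 21 -1; -7.2 12.8 -1.5 0 0 28 -1; -8.6 15.4 -2.5 0 0 35 -1; -9.5 17.1 -3.5 0 0 41 -1; -9.9 17.8 -4.5 0 0 46 -1; -10 18 -5.5 0 0 47.1 -1; -10 18 -6 0 0 47.1 -1; -10 18 -6 0 0 47.1 -1"}}

```text
time_s: 22.77
position: [387.3, 336.8, 90.7]
tcp_rot: [-1.569, -0.003, -2.802]
ft_force: [0.1, -0.7, -0.3]
finger_gap: 1.003
```

```bash
python3 pic.py 11
```

```text
22.8667 [388.5 337.4  92.4] [-1.57  -0.    -2.802] [ 0.2 -0.4  1.5] 0.9973388699055382
```

View pics/B11.png

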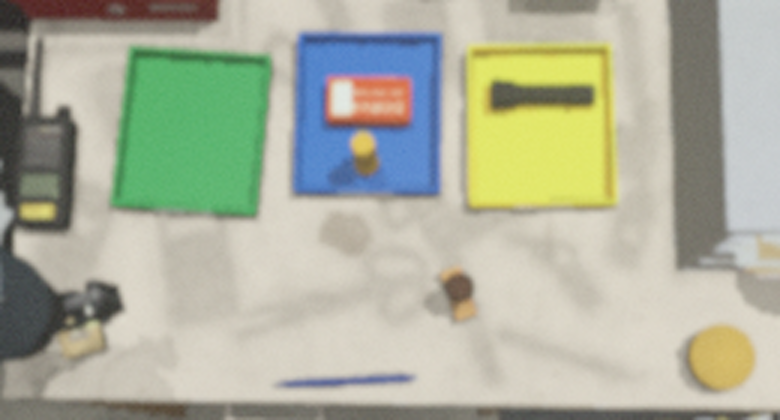

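View pics/A11.png

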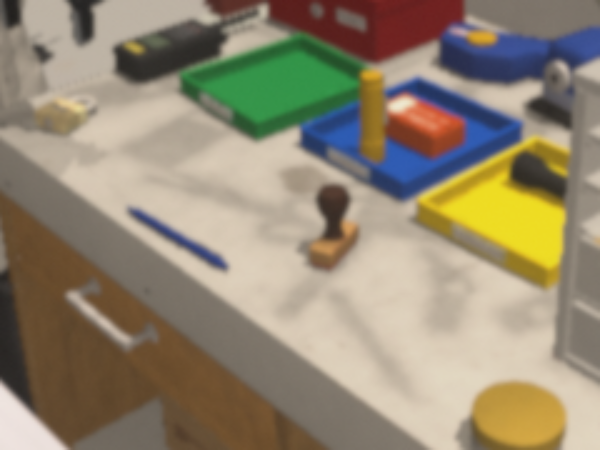

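Emit:
{"fn": "send_rows", "kwargs": {"deltas": "0 0 -0.8 0 0 0 -1; 0 0 -2 0 0 0 -1; 0 0 -3.6 0 0 0 -1; 0 0 -5.2 0 0 0 -1; 0 0 -6.6 0 0 0 -1; 0 0 -7.7 0 0 0 -1; 0 0 -8.5 0 0 0 -1; 0 0 -8.9 0 0 0 -1; 0 0 -9.05 0 0 0 -1; 0 0 -9.05 0 0 0 -1"}}

```text
time_s: 23.7
position: [388.4, 338.2, 2.1]
tcp_rot: [-1.571, 0.0, -2.8]
ft_force: [0.1, -0.9, -0.5]
finger_gap: 1.001
```

Emit:
{"fn": "send_rows", "kwargs": {"deltas": "0 0 0 0 0 0 -0.6; 0 0 0 0 0 0 -0.2; 0 0 0 0 0 0 0.2; 0 0 0 0 0 0 0.5; 0 0 0 0 0 0 0.8; 0 0 0 0 0 0 0.8; 0 0 0 0 0 0 0.8; 0 0 0 0 0 0 0.8; 0 0 0 0 0 0 0.8; 0 0 0 0 0 0 0.8", "grip_force": 50}}

```text
time_s: 24.53
position: [388.5, 338.9, 2.8]
tcp_rot: [-1.572, 0.002, -2.8]
ft_force: [-2.2, 1.2, 6.0]
finger_gap: 0.473
```

Emit:
{"fn": "send_rows", "kwargs": {"deltas": "0 0 0.3 0 0 0 0.8; 0 0 1 0 0 0 0.8; 0 0 2 0 0 0 0.8; 0 0 3.5 0 0 0 0.8; 0 0 5.5 0 0 0 0.8; 0 0 7.5 0 0 0 0.8; 0 0 9 0 0 0 0.8; 0 0 10 0 0 0 0.8; 0 0 10 0 0 0 0.8; 0 0 10 0 0 0 0.8"}}

```text
time_s: 25.37
position: [388.0, 338.2, 102.0]
tcp_rot: [-1.571, 0.0, -2.8]
ft_force: [0.2, -0.3, -4.0]
finger_gap: 0.48
```

```bash
python3 pic.py 12
```

```text
25.4667 [387.5 337.5 100.8] [-1.57e+00 -2.00e-03 -2.80e+00] [ 0.2 -0.8 -3.2] 0.47827003879832725
```

View pics/sc12.png

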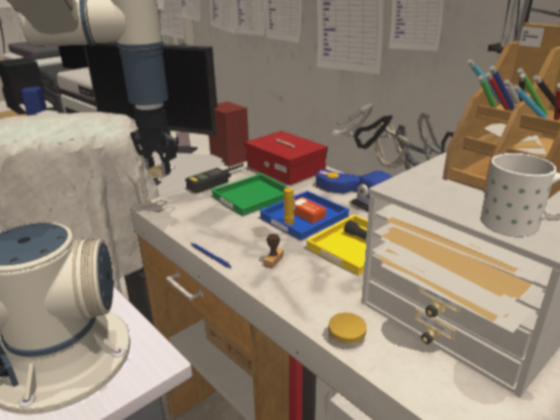

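Emit:
{"fn": "send_rows", "kwargs": {"deltas": "0.2 -0.6 1 0 0 0 0.8; 0.7 -1.8 2 0 0 -1 0.8; 1.5 -3.8 3 0 0 -3 0.8; 2.6 -6.7 3.5 0 0 -5 0.8; 3.8 -9.9 3.5 0 0 -7 0.8; 5.1 -13.2 3.5 0 0 -9 0.8; 6.4 -16.5 3.5 0 0 -11 0.8; 7.7 -19.8 3.5 0 0 -13 0.8; 9 -23.1 3.5 0 0 -15 0.8; 10.2 -26.4 3.5 0 0 -17 0.8"}}

```text
time_s: 26.3
position: [490.6, 71.5, 138.0]
tcp_rot: [-1.571, 0.001, -3.099]
ft_force: [1.3, 0.7, -2.6]
finger_gap: 0.481
```

Emit:
{"fn": "send_rows", "kwargs": {"deltas": "1.3 -3.3 0 0 0 -1 0.8; 2.6 -6.6 0 0 0 -2 0.8; 3.8 -9.9 0 0 0 -2.1 0.8; 5 -13 0 0 0 -2.1 0.8; 6 -15.8 -0.5 0 0 -2.1 0.8; 6.8 -17.8 -1.5 0 0 -2.1 0.8; 7.2 -18.8 -2.5 0 0 -2.1 0.8; 7.4 -19.1 -4 0 0 -2.1 0.8; 7.4 -19.1 -5 0 0 -2.1 0.8; 7.4 -19.1 -5.5 0 0 -2.1 0.8"}}

```text
time_s: 27.13
position: [562.7, -117.0, 80.3]
tcp_rot: [-1.571, -0.003, -3.135]
ft_force: [-0.4, -0.9, -2.6]
finger_gap: 0.474
```

```bash
python3 pic.py 13
```

```text
27.2333 [ 563.1 -116.4   81.2] [-1.571e+00 -2.000e-03 -3.133e+00] [-0.2 -0.1 -1.9] 0.4753956303978589
```

View pics/A13.png

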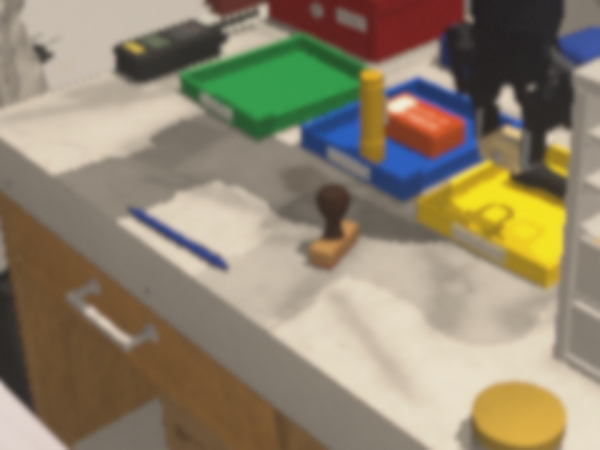

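View pics/B13.png

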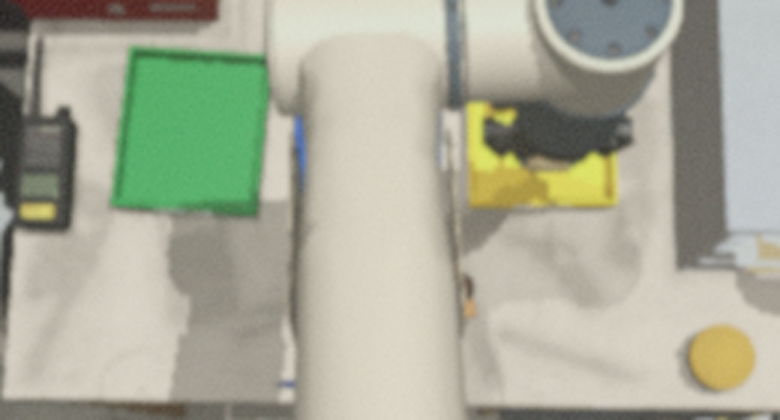

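Run:
```python
import cv2
a=cv2.imread("pics/sc13.png");cv2.imwrite("pics/z13.png",cv2.resize(a[185:275,305:375],None,fx=6,fy=6,interpolation=cv2.INTER_CUBIC))
```

```text
(no output)
```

View pics/z13.png

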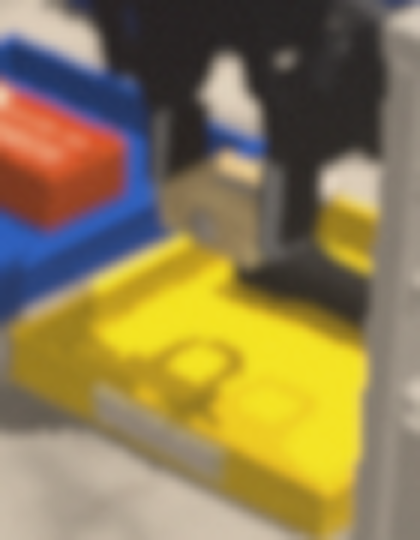

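Run:
```python
from h import *
for z in(98,79):
  for x,y in((545,-96),(545,-138),(581,-138),(581,-96)):
    p=proj("scene",(x,y,z));print(z,x,y,((p-[305,185])*6).round())
```

```text
98 545 -96 [150. 178.]
98 545 -138 [241. 220.]
98 581 -138 [309. 185.]
98 581 -96 [218. 144.]
79 545 -96 [148. 225.]
79 545 -138 [238. 268.]
79 581 -138 [306. 233.]
79 581 -96 [215. 191.]
```

Emit:
{"fn": "send_rows", "kwargs": {"deltas": "0 0 -0.5 0 0 0 0.8; 0 0 -1.5 0 0 0 0.8; 0 0 -2.8 0 0 0 0.8; 0 0 -4.2 0 0 0 0.8; 0 0 -5.5 0 0 0 0.8; 0 0 -6.5 0 0 0 0.8; 0 0 -7.1 0 0 0 0.8; 0 0 -7.3 0 0 0 0.8; 0 0 -7.4 0 0 0 0.8; 0 0 -7.4 0 0 0 0.8"}}

```text
time_s: 28.07
position: [564.6, -116.7, 8.4]
tcp_rot: [-1.571, 0.001, -3.133]
ft_force: [-0.5, -0.1, -1.8]
finger_gap: 0.474
```

Emit:
{"fn": "send_rows", "kwargs": {"deltas": "0 0 -0.1 0 0 0 0.8; 0 0 -0.18 0 0 0 0.8; 0 0 -0.2 0 0 0 0.8; 0 0 -0.2 0 0 0 0.02; 0 0 -0.2 0 0 0 -0.1; 0 0 -0.2 0 0 0 -0.2; 0 0 -0.2 0 0 0 -0.35; 0 0 -0.2 0 0 0 -0.35; 0 0 -0.2 0 0 0 -0.35; 0 0 -0.2 0 0 0 -0.35"}}

```text
time_s: 28.9
position: [564.2, -116.8, 6.0]
tcp_rot: [-1.571, 0.0, -3.133]
ft_force: [0.2, 0.6, 0.5]
finger_gap: 0.674
```

Emit:
{"fn": "send_rows", "kwargs": {"deltas": "0 0 0.2 0 0 0 -0.35; 0 0 1 0 0 0 -0.35; 0 0 2 0 0 0 -0.35; 0 0 4 0 0 0 -0.35; 0 0 7 0 0 0 -0.35; 0 0 10 0 0 0 -0.4; 0 0 12.5 0 0 0 -0.7; 0 0 13.4 0 0 0 -1; 0 0 13.4 0 0 0 -1; 0 0 13.4 0 0 0 -1"}}

```text
time_s: 29.73
position: [564.3, -116.6, 140.7]
tcp_rot: [-1.571, 0.002, -3.133]
ft_force: [0.5, -0.1, -0.8]
finger_gap: 0.999
```

```bash
python3 pic.py 14
```

```text
29.8333 [ 563.3 -116.6  138.9] [-1.571e+00 -2.000e-03 -3.134e+00] [-0.4  0.8  0.3] 0.9995007777323003
```

View pics/A14.png

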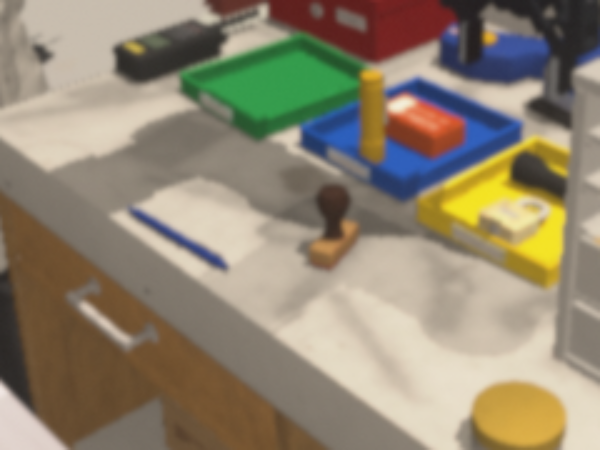

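Emit:
{"fn": "send_rows", "kwargs": {"deltas": "-0.5 0.3 0 0 0 0 -1; -1.6 1 0 0 0 0 -1; -3.4 2.2 0 0 0 0 -1; -5.6 3.7 0 0 0 0 -1; -7.9 5.2 0 0 0 0 -1; -10 6.6 0 0 0 0 -1; -11.7 7.7 -0.5 0 0 0 -1; -12.5 8.2 -1.5 0 0 0 -1; -12.7 8.3 -2.5 0 0 0 -1; -12.7 8.3 -3 0 0 0 -1"}}

```text
time_s: 30.67
position: [435.0, -33.5, 108.5]
tcp_rot: [-1.571, -0.003, -3.133]
ft_force: [-0.3, -0.8, -0.1]
finger_gap: 1.0
```

Emit:
{"fn": "send_rows", "kwargs": {"deltas": "0 0 -0.8 0 0 0 -1; 0 0 -2 0 0 0 -1; 0 0 -3.5 0 0 0 -1; 0 0 -5 0 0 0 -1; 0 0 -6.3 0 0 0 -1; 0 0 -7.2 0 0 0 -1; 0 0 -7.7 0 0 0 -1; 0 0 -7.9 0 0 0 -1; 0 0 -8 0 0 0 -1; 0 0 -8 0 0 0 -1"}}

```text
time_s: 31.5
position: [437.5, -33.8, 30.1]
tcp_rot: [-1.571, 0.0, -3.133]
ft_force: [-0.5, 0.0, 0.8]
finger_gap: 0.999
```

```bash
python3 pic.py 15
```

```text
31.6 [437.6 -33.7  30.5] [-1.571e+00  1.000e-03 -3.133e+00] [-0.1 -0.5  0.3] 1.0000293808783558
```

View pics/A15.png

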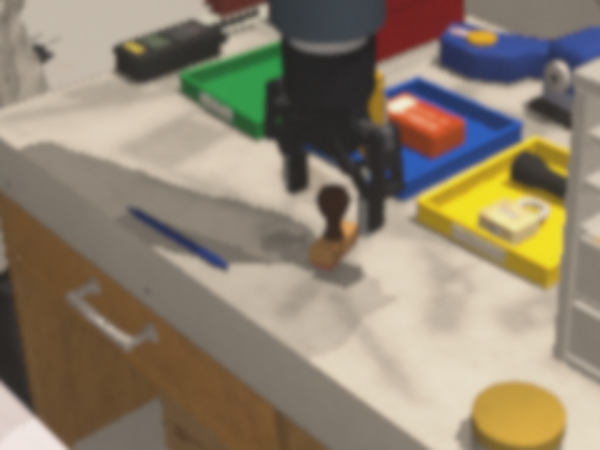

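Emit:
{"fn": "send_rows", "kwargs": {"deltas": "0 0 0 0 0 0 -0.6; 0 0 0 0 0 0 -0.2; 0 0 0 0 0 0 0.1; 0 0 0 0 0 0 0.3; 0 0 0 0 0 0 0.5; 0 0 0 0 0 0 0.8; 0 0 0 0 0 0 0.8; 0 0 0 0 0 0 0.8; 0 0 0 0 0 0 0.8; 0 0 0 0 0 0 0.8", "grip_force": 35}}

```text
time_s: 32.43
position: [437.3, -33.8, 30.2]
tcp_rot: [-1.571, 0.0, -3.133]
ft_force: [-1.3, -0.9, 5.6]
finger_gap: 0.32
```

Emit:
{"fn": "send_rows", "kwargs": {"deltas": "0 0 0.3 0 0 0 0.8; 0 0 1 0 0 0 0.8; 0 0 2 0 0 0 0.8; 0 0 3.5 0 0 0 0.8; 0 0 5 0 0 0 0.8; 0 0 6 0 0 0 0.8; 0 0 6.5 0 0 0 0.8; 0 0 6.5 0 0 0 0.8; 0 0 6.5 0 0 0 0.8; 0 0 6.5 0 0 0 0.8"}}

```text
time_s: 33.27
position: [436.5, -33.8, 94.2]
tcp_rot: [-1.571, -0.001, -3.134]
ft_force: [1.2, 0.4, -0.6]
finger_gap: 0.322
```

```bash
python3 pic.py 16
```

```text
33.3667 [436.5 -33.9  94.2] [-1.571e+00 -2.000e-03 -3.133e+00] [ 0.2 -0.3 -0.4] 0.3188063584770651
```

View pics/A16.png

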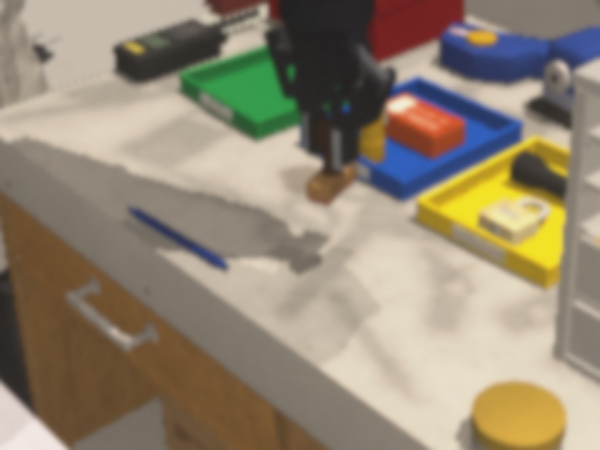

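Emit:
{"fn": "send_rows", "kwargs": {"deltas": "0 0.6 0.2 0 0 0 0.8; 0 1.8 0.5 0 0 0 0.8; 0 3.6 0.5 0 0 0 0.8; 0 6 0.5 0 0 0 0.8; 0.2 9 0.5 0 0 0 0.8; 1 12 0.5 0 0 0 0.8; 2.3 14.7 0.5 0 0 0 0.8; 4 17.2 0.5 0 0 0 0.8; 6 19.4 0.5 0 0 0 0.8; 8.2 21.4 0.5 0 0 0 0.8"}}

```text
time_s: 34.2
position: [519.3, 182.3, 99.8]
tcp_rot: [-1.571, -0.001, -3.132]
ft_force: [0.8, -1.0, -0.6]
finger_gap: 0.318
```

Emit:
{"fn": "send_rows", "kwargs": {"deltas": "2.3 1.8 0 0 0 0 0.8; 4.4 3.4 0 0 0 0 0.8; 6.1 4.7 0 0 0 0 0.8; 7.3 5.5 0 0 0 0 0.8; 7.9 5.8 0 0 0 0 0.8; 8 5.9 -0.5 0 0 0 0.8; 8 5.9 -1.3 0 0 0 0.8; 8 5.9 -2.4 0 0 0 0.8; 8 5.9 -3.4 0 0 0 0.8; 8 5.9 -4 0 0 0 0.8"}}

```text
time_s: 35.03
position: [597.6, 238.3, 57.9]
tcp_rot: [-1.57, -0.003, -3.134]
ft_force: [-0.2, -0.3, -1.2]
finger_gap: 0.32
```

```bash
python3 pic.py 17
```

```text
35.1333 [597.7 238.4  58.1] [-1.569e+00 -3.000e-03 -3.134e+00] [ 0.4  0.3 -0.6] 0.32297487791604773
```

View pics/A17.png

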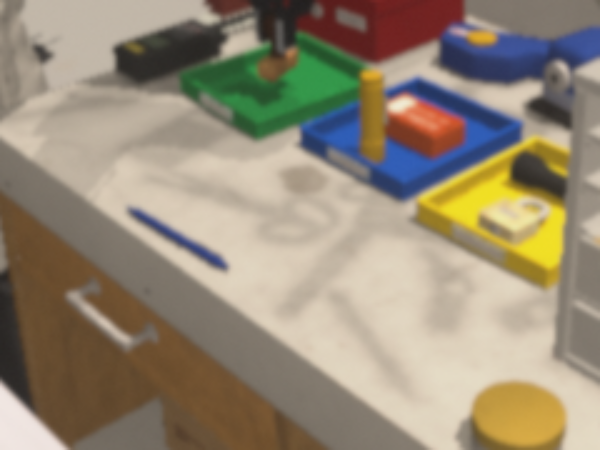

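Emit:
{"fn": "send_rows", "kwargs": {"deltas": "0 0 -0.3 0 0 0 0.8; 0 0 -0.8 0 0 0 0.8; 0 0 -1.4 0 0 0 0.8; 0 0 -1.9 0 0 0 0.8; 0 0 -2.2 0 0 0 0.8; 0 0 -2.35 0 0 0 0.8; 0 0 -2.4 0 0 0 0.8; 0 0 -2.4 0 0 0 0.8; 0 0 -2.4 0 0 0 0.8; 0 0 -2.4 0 0 0 0.8"}}

```text
time_s: 35.97
position: [599.3, 239.3, 36.3]
tcp_rot: [-1.571, 0.001, -3.133]
ft_force: [0.3, -0.3, -0.0]
finger_gap: 0.321
```

Emit:
{"fn": "send_rows", "kwargs": {"deltas": "0 0 -0.08 0 0 0 0.8; 0 0 -0.15 0 0 0 0.8; 0 0 -0.19 0 0 0 0.8; 0 0 -0.19 0 0 0 0.8; 0 0 -0.19 0 0 0 0.34; 0 0 -0.19 0 0 0 0.25; 0 0 -0.19 0 0 0 0; 0 0 -0.19 0 0 0 -0.3; 0 0 -0.19 0 0 0 -0.5; 0 0 -0.19 0 0 0 -0.5"}}

```text
time_s: 36.8
position: [599.1, 239.2, 34.0]
tcp_rot: [-1.571, -0.0, -3.133]
ft_force: [0.1, -0.2, -0.3]
finger_gap: 0.75
```

Emit:
{"fn": "send_rows", "kwargs": {"deltas": "0 0 0.2 0 0 0 -0.5; 0 0 1 0 0 0 -0.5; 0 0 2 0 0 0 -0.5; 0 0 4 0 0 0 -0.5; 0 0 7 0 0 0 -0.5; 0 0 10 0 0 0 -0.5; 0 0 12 0 0 0 -0.5; 0 0 13 0 0 0 -0.5; 0 0 13 0 0 0 -0.5; 0 0 13 0 0 0 -0.5"}}

```text
time_s: 37.63
position: [599.0, 239.3, 164.2]
tcp_rot: [-1.572, 0.0, -3.134]
ft_force: [-0.5, -0.6, -0.5]
finger_gap: 0.75
```

Emit:
{"fn": "send_rows", "kwargs": {"deltas": "-1 0.6 0 0 0 0 -0.5; -3 2 0 0 0 0 -0.5; -6 4 0 0 0 0 -0.5; -9 6.5 0 0 0 0 -0.5; -12 9 0 0 0 0 -0.5; -15 11.5 0 0 0 0 -0.5; -17.5 13.5 0 0 0 0 -0.5; -19 15 0 0 0 0 -0.5; -20 15.5 0 0 0 0 -0.5; -20 15.5 0 0 0 0 -0.5"}}

```text
time_s: 38.47
position: [396.6, 394.7, 162.8]
tcp_rot: [-1.569, -0.002, -3.131]
ft_force: [-0.1, 0.0, 0.3]
finger_gap: 0.747
```

```bash
python3 pic.py 18
```

```text
38.5667 [398.7 393.6 163.2] [-1.569e+00 -1.000e-03 -3.133e+00] [ 0.3 -0.8  0.7] 0.7531492350224877
```

View pics/A18.png

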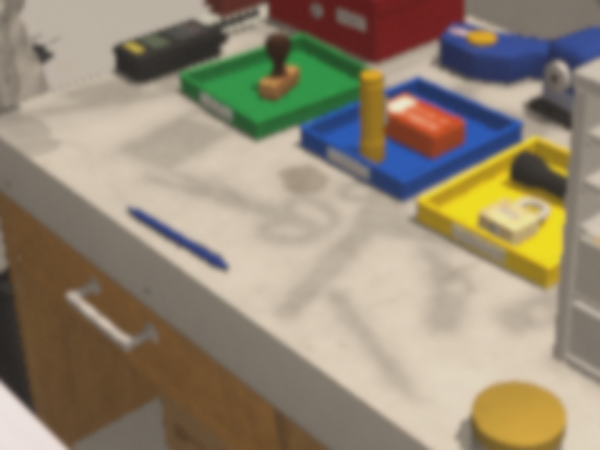

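View pics/B18.png

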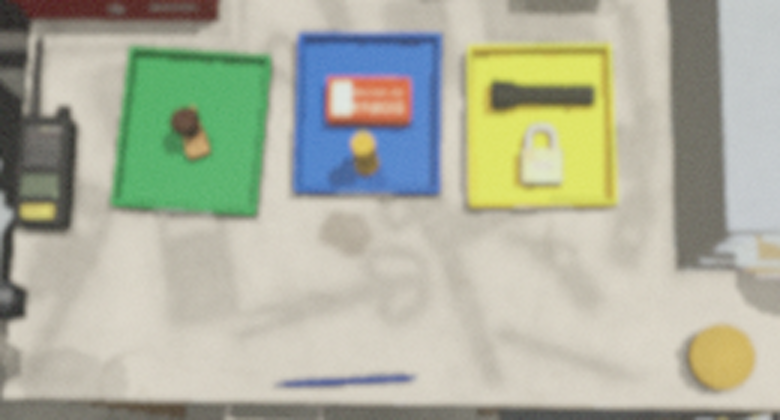

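All five things are on their tray floors, clear of the rims and each other: stamp at (187,135), box at (368,102), glue stick at (365,152), torch at (541,95) and padlock at (541,155). The tin is unmoved at (721,357). The arm stands clear, so I'm handing in.

```bash
python3 -c "
from cell import manip
print(manip.sign_off())"
```

```text
the job is handed in; nothing more can be done
None
```

I sorted all five things in the order asked and handed the job in at about 38.6 s on the robot's clock; no verdict was reported.

- **Blue tray:** the staples box lies flat at the back, and the glue stick stands upright in front of it.
- **Yellow tray:** the torch lies flat at the back, and the padlock lies flat in front of it, not touching the torch.
- **Green tray:** the date stamp stands upright near the centre.

**Last checks:** In both camera views, each thing rests on its tray floor, clear of the rim and of its neighbours. The tin has not moved, and the gripper is empty and touching nothing. The highest tool force I read at the end of any move was about 7 N.

**Disagreements:** My scene-view reading of the blue tray was about 8 mm off the top-view one in y. I used the top view, and the placements left room for that. After release, the top view put the staples box about 5 mm nearer the robot than I commanded, still well inside its tray.

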